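# Dock the servo caddy and lock the stop behind it

### The arm

A 6-joint arm with a two-finger parallel gripper is mounted at the origin on the work surface. World frame = base frame: x ahead of the robot, y to its left, z up, the work surface at z = 0. Lengths are in m, angles in rad, forces in N, time in s.
With the tool pointing down it reaches from about 0.375 to 0.975 m from the base axis. Payload 3.8 kg.
Tool frame: the origin (TCP) lies midway between the tips of the shut fingers; the grasp point (between the pads) lies 19 mm behind it; y points along the fingers, x is the direction in which the jaws open and shut, and the axes are right-handed (so a half turn about y gives the same grasp; the last joint's range is limited). The gripper opens to 85 mm and grips with 20 to 120 N. Pads are 22 mm wide; open, the fingers measure 114 mm over their backs; the gripper's body (76 mm by 85 mm) begins 54 mm behind the grasp point. The pads swing forward as they close: fully open they stand 13 mm farther back than shut.
Start: joints at [1.214, 0.264, 1.604, -0, 1.274, -0.037], TCP at [0.212, 0.641, 0.231] pointing down, gripper open.
Joint ranges: [-2.63, 2.63], [-0.94, 2.18], [0.31, 2.57], [-1.31, 4.45], [0, 2.66], [-2.55, 2.55]. Speed limits (rad/s): [2.57, 2.57, 3.14, 3.14, 3.14, 3.14].

### API

Orientations are given as a unit quaternion [x, y, z, w].
In Python, from rig import arm gives the robot as it stands.
- The arm moves only by the tool apply_moves, never from a script. Its argument "steps" is a list of rows, each an object of numbers: "tx", "ty", "tz": the shift along the tool's x, y, z in m; "ax", "ay", "az": the turn, a rotation vector about the tool's x, y, z in rad. A call has 1 to 10 rows; each row shifts and turns the pose as measured when the row begins, along the tool's axes as they then stand; what a row does not reach is not made up. A row lasts 1/12 s, in which the tool goes at most 41.7 mm and 7.16 degrees, less where a joint would pass 70% of its speed; a pose out of reach is approached as far as the arm can. A call with a gripper value outside its range is refused whole. "hand" is the finger opening in m, from 0 to 0.0854, set as the call begins (left out, the last holds). The fingers move at their own pace and stop on an object; "newtons" is the grip in N (left out, the last holds). Time passes only in rows, so rows that do not move let the fingers close. It gives the time, the measured TCP pose, the force and the opening at its end, in the units of the state.
- arm.get_state(): the state, without advancing time (a new reading comes with each control period).
- arm.get_image(name): name is "scene" or "top" or "wrist"; returns (picture, depth): 400x640x3 uint8, blue, green, red; 400x640 float32, m along the optical axis (not along the pixel's ray), 0 where there is no reading.
- arm.get_calibration(name): a dict with "camera_matrix" (3x3 intrinsics, pixels), "rvec" (rotation vector, rad) and "tvec" (3), from world to camera coordinates, as OpenCV has them; the wrist camera has in their place "T_tool_cam" (4x4, takes a point from camera to tool coordinates, whose origin is the TCP and whose axes are the tool frame's). Camera axes: x right, y down, z forward; pixel columns grow to the right and rows downward; lengths in m; the calibration is good to about 2 mm. A picture is of the moment at which its call begins: read the wrist's pose just before it. get_calibration takes no time and is no camera call.
- arm.close_job(): hands the job in, once; it reports no verdict.
The state is a dict: "time": time; "joint_pos": joint angles; "joint_velocities": joint speeds; "joint_efforts": joint torques, N m; "position": TCP position; "tcp_rot": TCP orientation; "ft_force": force on the tool from outside, world axes, zero at the start; "wrist_torque": the same for the moment, N m; "opening": finger opening in m.
Only numpy, scipy, OpenCV 4.12 (cv2) and the standard library are available. Lean on these libraries where they do the work, as an engineer would, in place of code of your own. Each camera call takes 0.05 s, during which the arm holds its last target. There are 200 camera calls.

### The job

Push the small castored caddy forwards from behind, without lifting it off its wheels, until all four castors trail straight, then steer it on so that it stands centred and square within the white corner marks, nose towards the bumper. Then slide the stop fully across behind it and turn its clamp knob clockwise until tight. Leave the other things on the bench alone.

Things in the scene. Friction and masses are not known exactly. Their poses are not given: they have to be found in the camera images.
- caddy: Small caddy on four swivel castors with a white finned servo drive on top; 0.5 to 0.9 kg, 130 mm long, 100 wide, 78 high, too wide to grasp. Origin: on the bench under its middle; x forward, y left, z up. Rolls freely (drag 0.7 N, 1.4 N at 0.1 m/s; coasts about 5 mm after a push at 0.1 m/s). Castors swing round within about 60 mm of pushing; it may veer meanwhile. Starts 300 to 400 mm before the mark, on the robot's right.
- caddy_rear (a point): Middle of the rear face of the caddy's push plate, 65 mm behind the caddy's origin and 53 mm above the bench. The plate is flat, upright aluminium, 100 mm wide, from 30 to 76 mm high.
- caddy_nose (a point): Front face of the caddy's black rubber nose (60 mm wide), 65 mm ahead of the caddy's origin and 40 mm above the bench.
- dock: The docking place, fixed. Origin: on the bench at the centre of the mark, four white tape corners round a 144 x 118 mm rectangle; x = the way the caddy drives in (to the robot's left, roughly world +y), y = left of that (towards the robot). A low fixed rail (16 mm high, 30 wide) lies at x = -100 mm on the far side, from y = -225 to -75 mm; the stop slides on it.
- bumper (a point): Middle of the rubber face of the fixed bumper (aluminium block 90 mm wide, 55 high) across the front end of the mark, 45 mm above the bench, at dock x = +73 mm: 8 mm clear of the nose of a caddy that stands centred on the mark.
- stop (a joint): Travel of the sliding stop on its rail, m: 0 = fully back, clear of the lane; grows along dock +y (towards the robot); 0.07 = fully across, at its end. 1.5 N friction; starts at 0 to 0.015. Aluminium carriage 46 x 46 mm, 17 to 47 mm high, centred under the knob; from it a bar (20 mm wide, 22 to 42 high) points along dock +y.
- stop_tip (a point): End of the stop's bar, 100 mm from the knob's axis along dock +y, 32 mm above the bench. Fully across, it is 10 mm short of the lane's middle line and the bar lies 25 mm clear behind a caddy centred on the mark.
- clamp_knob (a joint): Turn of the clamp knob, rad: 0 = loose, 1.35 = tight (end of its turn); grows clockwise seen from above. Starts at 0 to 0.3 and stays where it is left (friction 0.06 N m). From about 0.7 on it presses on the rail and holds the stop fast.
- knob_grip (a point): Centre of the black clamp knob's grip bar, on the knob's axis, 73.5 mm above the bench. The bar is 42 mm long, 13 wide, 60 to 87 mm high, over a black disc 36 mm across, on top of the stop's carriage. This frame turns with the knob: x lies along the bar. With the joint at 0 the bar lies along the dock's x.
- castor_fl_wheel (a point): Centre of the front left castor's wheel (24 mm across), 12 mm above the bench. The castor's upright swivel axis is at caddy x = +36, y = +30 mm; the wheel stands 14 mm to one side of it, and directly behind it (towards the caddy's rear) when the castor trails straight.
- castor_fr_wheel (a point): Centre of the front right castor's wheel (24 mm across), 12 mm above the bench. The castor's upright swivel axis is at caddy x = +36, y = -30 mm; the wheel stands 14 mm to one side of it, and directly behind it (towards the caddy's rear) when the castor trails straight.
- castor_rl_wheel (a point): Centre of the rear left castor's wheel (24 mm across), 12 mm above the bench. The castor's upright swivel axis is at caddy x = -36, y = +30 mm; the wheel stands 14 mm to one side of it, and directly behind it (towards the caddy's rear) when the castor trails straight.
- castor_rr_wheel (a point): Centre of the rear right castor's wheel (24 mm across), 12 mm above the bench. The castor's upright swivel axis is at caddy x = -36, y = -30 mm; the wheel stands 14 mm to one side of it, and directly behind it (towards the caddy's rear) when the castor trails straight.
- bearing: Bystander, to be left alone: steel ball bearing, a ring 52 mm across and 16 mm high, lying flat between robot and lane. Origin: centre of its underside.
- coupling: Bystander, to be left alone: aluminium shaft coupling, upright cylinder 40 mm across and 42 mm high, on the far side of the bench. Origin: centre of its underside.
- spanner: Bystander, to be left alone: steel wrench about 180 mm long lying on the far side of the bench. Origin: centre of its underside.
- oil: Bystander, to be left alone: white oil bottle with black cap, 52 mm across and 120 mm high, upright at the robot's left. Origin: centre of its underside.
- slide_block: Bystander, to be left alone: steel linear-guide block 50 x 44 x 36 mm, on the left beyond the bumper. Origin: centre of its underside.
- gauge: Bystander, to be left alone: round black pressure gauge with white face, 56 mm across and 26 mm high, lying face up at far left. Origin: centre of its underside.
- bracket: Bystander, to be left alone: aluminium L bracket, 50 x 40 mm foot and 55 mm high, on the left beyond the bumper. Origin: centre of its underside.

How it is judged:
On the way, in this order (a step that is already met when the one before it is completed fails the run):
1. the caddy has been pushed at least 30 mm and all four castors trail behind their swivels (within about 30 degrees) (x of each of castor_fl_wheel, castor_fr_wheel in the frame of caddy below 0.024 m and x of each of castor_rl_wheel, castor_rr_wheel in the frame of caddy below -0.048 m and distance of caddy from where it was at the start of the episode above 0.03 m), for 0.1 s.
2. the caddy stands on the mark (x of caddy in the frame of dock between -0.014 and 0.014 m and y of caddy in the frame of dock between -0.014 and 0.014 m and angle between the x axis of caddy and the x axis of dock, either way round below 0.12 rad and x of caddy_nose in the frame of dock above 0.03 m and linear speed of caddy below 0.01 m/s), for 0.2 s.
3. the stop is slid fully across behind the caddy (x of caddy in the frame of dock between -0.014 and 0.014 m and y of caddy in the frame of dock between -0.014 and 0.014 m and angle between the x axis of caddy and the x axis of dock, either way round below 0.12 rad and x of caddy_nose in the frame of dock above 0.03 m and value of joint stop above 0.062 m), for 0.1 s.
4. the clamp knob is tight (all of step 3 and value of joint clamp_knob above 1.15 rad), for 0.1 s.
At the end, for the whole second after the job is handed in: The caddy stands still on the mark, nose to the bumper: within 14 mm of its centre along and across, and within 0.12 rad (7 degrees) of square; the stop is across (joint above 0.062 of 0.07 m) and the clamp knob tight (above 1.15 of 1.35 rad) (all of step 4 and linear speed of caddy below 0.01 m/s); the robot touches nothing.
It fails at once if the caddy is lifted off the bench or tipped (height (world z) of caddy above 0.015 m or angle between caddy's own z axis and vertical above 0.2 rad).
It fails at once if a bystander on the bench is moved more than 30 mm (distance of any of bearing, coupling, spanner, oil, slide_block, gauge, bracket from where it was at the start of the episode above 0.03 m).
It also fails if it takes over 67 s, if anything falls off the work surface, if the arm or the gripper's body presses on something with over 40 N, if the wrist force passes 120 N, or if a joint passes its speed limit or range.

## Working session

There is one attempt and no reset: what is moved stays moved. The work goes in short steps, Python scripts to look and compute and a tool call to move; the robot and the scene stay as the last step left them, time stands still between calls to the robot, and variables do not carry over. Pictures are saved under pics/ and viewed, about 8 in all and at most 12, crops included, and the job is handed in when it is done.

Besides the shell and the picture viewer there is one more tool, called after "Request:" by a JSON object that holds its "fn" and its "kwargs". apply_moves: Moves the arm, as the interface text tells. Its arguments: {"type":"object","properties":{"steps":{"type":"array"},"hand":{"type":"number"},"newtons":{"type":"number"}},"required":["steps"]}

```bash
mkdir -p pics; ls
cat > h.py <<'E'
import numpy as np, cv2
from scipy.spatial.transform import Rotation as R
from rig import arm
def cam(name):
    c=arm.get_calibration(name); K=np.array(c["camera_matrix"],float)
    if "rvec" in c:
        Rm=cv2.Rodrigues(np.array(c["rvec"],float))[0]; t=np.array(c["tvec"],float).ravel()
        return K,Rm,t
    s=arm.get_state(); T=np.eye(4); T[:3,:3]=R.from_quat(s["tcp_rot"]).as_matrix(); T[:3,3]=s["position"]
    W=np.linalg.inv(T@np.array(c["T_tool_cam"])); return K,W[:3,:3],W[:3,3]
def at_z(C,uv,z):
    K,Rm,t=C; d=Rm.T@np.linalg.inv(K)@np.array([uv[0],uv[1],1.]); o=-Rm.T@t
    return o+d*(z-o[2])/d[2]
def at_d(C,uv,dep):
    K,Rm,t=C; return Rm.T@(np.linalg.inv(K)@np.array([uv[0],uv[1],1.])*dep-t)
def proj(C,p):
    K,Rm,t=C; q=K@(Rm@np.array(p,float)+t); return q[:2]/q[2]
def cloud(C,D):
    K,Rm,t=C; v,u=np.mgrid[:400,:640]; P=np.stack([u,v,np.ones_like(u)],-1).astype(float)@np.linalg.inv(K).T*D[...,None]
    return (P-t)@Rm
E
python3 - <<'E'
from h import *
s=arm.get_state(); print({k:np.round(v,3) for k,v in s.items()})
for n in("top","scene"):
    C=cam(n); im,D=arm.get_image(n); cv2.imwrite(f"pics/{n}0.png",im); np.savez(f"{n}0.npz",D=D,im=im)
    print(n,-C[1].T@C[2],C[0][0,0])
print(R.from_quat(s["tcp_rot"]).as_matrix().round(3)); print(np.array(arm.get_calibration("wrist")["T_tool_cam"]).round(3))
E
```

```text
pics
{'time': np.float64(0.0), 'joint_pos': array([ 1.214,  0.265,  1.605,  0.   ,  1.274, -0.037]), 'joint_velocities': array([ 0.001,  0.001,  0.   ,  0.001,  0.   , -0.   ]), 'joint_efforts': array([-0.0000e+00, -5.1512e+01, -3.6731e+01,  0.0000e+00,  1.3000e-02,
        0.0000e+00]), 'position': array([0.212, 0.64 , 0.23 ]), 'tcp_rot': array([ 0.574,  0.413, -0.415, -0.573]), 'ft_force': array([-0.512, -0.331, -0.094]), 'wrist_torque': array([-0.034, -0.028,  0.011]), 'opening': np.float64(0.085)}
top [0.32590111 0.08839872 1.05614319] 388.1299648335782
scene [0.96529714 0.46393479 0.8459013 ] 424.0598707310539
[[ 0.314 -0.001 -0.949]
 [ 0.949 -0.002  0.314]
 [-0.002 -1.     0.   ]]
[[ 1.     0.    -0.001 -0.   ]
 [ 0.001 -0.3    0.954 -0.143]
 [ 0.    -0.954 -0.3    0.076]
 [ 0.     0.     0.     1.   ]]
```

View pics/top0.png

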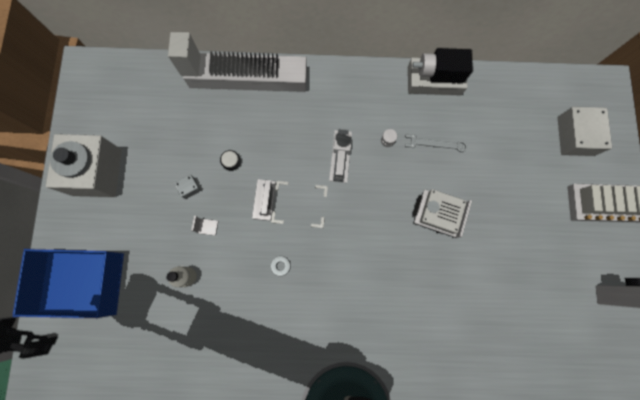

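View pics/scene0.png

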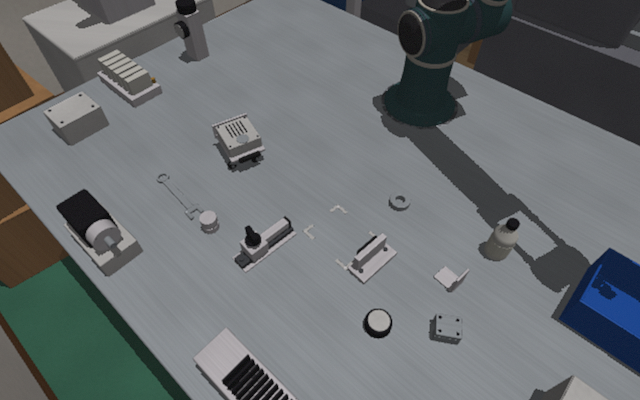

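Run:
```python
import cv2
im=cv2.imread("pics/top0.png")
a=cv2.resize(im[120:245,255:355],None,fx=4,fy=4,interpolation=cv2.INTER_CUBIC)
b=cv2.resize(im[150:275,395:495],None,fx=4,fy=4,interpolation=cv2.INTER_CUBIC)
cv2.imwrite("pics/c1.png",cv2.hconcat([a,b]))
```

```text
(no output)
```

View pics/c1.png

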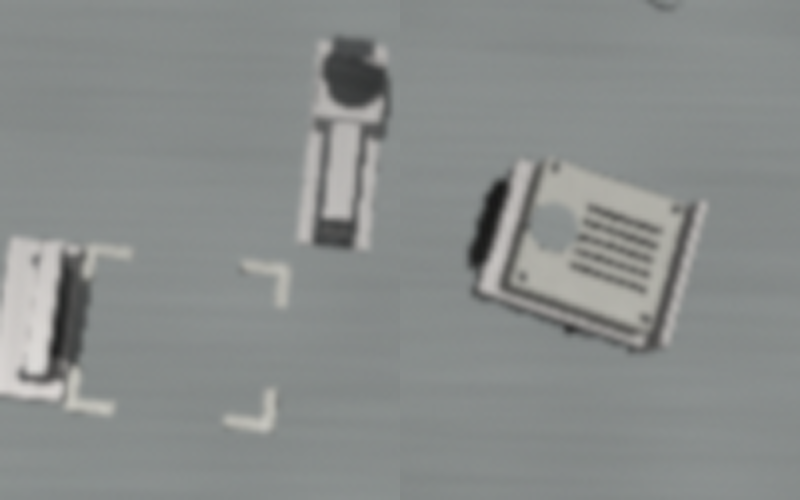

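Run:
```python
from h import *
C=cam("top"); d=np.load("top0.npz"); P=cloud(C,d["D"])
f=lambda x,y,ox,oy:((x+.5)/4-.5+ox,(y+.5)/4-.5+oy)
co={k:at_z(C,f(*v,255,120),0) for k,v in dict(RF=(289,264),RN=(273,430),FF=(91,247),FN=(68,408)).items()}
for k,v in co.items(): print(k,v.round(4))
c=sum(co.values())/4; h=(co["FF"]+co["FN"]-co["RF"]-co["RN"])/2; w=(co["RN"]+co["FN"]-co["RF"]-co["FF"])/2
print("dock",c.round(4),"L",np.linalg.norm(h),"W",np.linalg.norm(w),"yaw",np.arctan2(h[1],h[0]),"yaw w",np.arctan2(w[1],w[0])-np.pi/2)
A=at_z(C,f(706,203,395-100,150),.076);B=at_z(C,f(666,348,395-100,150),.076)
print("plate top rear",A,B,np.linalg.norm(A-B)); e=(A-B)/np.linalg.norm(A-B); hd=np.array([-e[1],e[0]]) ; print("heading",np.arctan2(hd[1],hd[0]),"origin",((A+B)/2)[:2]+.065*hd)
n=at_z(C,f(474,225,295,150),.04);print("nose",n)
print("knob",at_z(C,f(353,75,255,120),.087),"tip",at_z(C,f(340,220,255,120),.042), "railfar/near",at_z(C,f(350,38,255,120),.016),at_z(C,f(335,247,255,120),.016))
for nme,x,y in(("coup",390,137),("bear",281,266),("gauge",230,160),("oil",178,276),("spL",408,142),("spR",463,147)): print(nme,at_z(C,(x,y),.02).round(3))
m=np.zeros((400,640),bool);m[180:245,410:475]=1
for lo,hi in((.03,.06),(.06,.085)):
    q=P[m&(P[...,2]>lo)&(P[...,2]<hi)]; print(len(q),q.mean(0),cv2.minAreaRect((q[:,:2]*1000).astype(np.float32)))
```

```text
RF [0.5801 0.0614 0.    ]
RN [0.463  0.0699 0.    ]
FF [0.5884 0.2    0.    ]
FN [0.4746 0.2106 0.    ]
dock [0.5265 0.1355 0.    ] L 0.13996022833741015 W 0.11582167137535251 yaw 1.4999106861417602 yaw w 1.488619001618157
plate top rear [ 0.5330377  -0.31254248  0.076     ] [ 0.43783082 -0.28208205  0.076     ] 0.0999609330004933
heading 1.2611483245994242 origin [ 0.50524128 -0.23540361]
nose [ 0.52130583 -0.16974227  0.04      ]
knob [0.68806328 0.02427309 0.087     ] tip [0.60150008 0.02870152 0.042     ] railfar/near [0.74215142 0.02207731 0.016     ] [0.58920365 0.03033719 0.016     ]
coup [ 0.721 -0.113  0.02 ]
bear [0.355 0.178 0.02 ]
gauge [0.64  0.331 0.02 ]
oil [0.323 0.444 0.02 ]
spL [ 0.708 -0.164  0.02 ]
spR [ 0.698 -0.32   0.02 ]
457 [ 0.50152875 -0.20965642  0.0457953 ] ((506.107177734375, -236.1619873046875), (128.26817321777344, 99.00565338134766), 72.75265502929688)
1494 [ 0.50238297 -0.24493559  0.07602317] ((503.9182434082031, -247.54466247558594), (110.44757080078125, 98.92748260498047), 71.55282592773438)
```

```bash
cat >> h.py <<'E'
def tool():
    s=arm.get_state(); M=R.from_quat(s["tcp_rot"]).as_matrix(); return np.array(s["position"]),np.arctan2(M[1,2],M[0,2]),s
def plan(wps,start=None):
    """wps: list of (x,y,z,yaw,nrows); prints tool-frame rows"""
    p,a,_=tool() if start is None else (np.array(start[:3]),start[3],0); out=[]
    for x,y,z,b,n in wps:
        p0,a0=p.copy(),a
        for i in range(1,n+1):
            q=p0+(np.array([x,y,z])-p0)*i/n; b2=a0+(b-a0)*i/n; d=q-p
            out.append(dict(tx=round(d[0]*np.sin(a)-d[1]*np.cos(a),4),ty=round(-d[2],4),tz=round(d[0]*np.cos(a)+d[1]*np.sin(a),4),ay=round(-(b2-a),4)))
            p,a=q,b2
    for i in range(0,len(out),10): print(str(out[i:i+10]).replace("'",'"').replace("np.float64(","").replace(")",""))
E
python3 -c "
from h import *
print(tool()[:2]); plan([(.55,.09,.26,1.5,18)])"
```

```text
(array([0.21196651, 0.64015587, 0.23008227]), np.float64(2.821801821835554))
[{"tx": -0.0231, "ty": -0.0017, "tz": -0.0274, "ay": 0.0734}, {"tx": -0.021, "ty": -0.0017, "tz": -0.0291, "ay": 0.0734}, {"tx": -0.0188, "ty": -0.0017, "tz": -0.0305, "ay": 0.0734}, {"tx": -0.0166, "ty": -0.0017, "tz": -0.0318, "ay": 0.0734}, {"tx": -0.0142, "ty": -0.0017, "tz": -0.033, "ay": 0.0734}, {"tx": -0.0117, "ty": -0.0017, "tz": -0.0339, "ay": 0.0734}, {"tx": -0.0092, "ty": -0.0017, "tz": -0.0347, "ay": 0.0734}, {"tx": -0.0066, "ty": -0.0017, "tz": -0.0353, "ay": 0.0734}, {"tx": -0.004, "ty": -0.0017, "tz": -0.0356, "ay": 0.0734}, {"tx": -0.0014, "ty": -0.0017, "tz": -0.0358, "ay": 0.0734}]
[{"tx": 0.0012, "ty": -0.0017, "tz": -0.0359, "ay": 0.0734}, {"tx": 0.0039, "ty": -0.0017, "tz": -0.0357, "ay": 0.0734}, {"tx": 0.0065, "ty": -0.0017, "tz": -0.0353, "ay": 0.0734}, {"tx": 0.009, "ty": -0.0017, "tz": -0.0347, "ay": 0.0734}, {"tx": 0.0116, "ty": -0.0017, "tz": -0.034, "ay": 0.0734}, {"tx": 0.014, "ty": -0.0017, "tz": -0.033, "ay": 0.0734}, {"tx": 0.0164, "ty": -0.0017, "tz": -0.0319, "ay": 0.0734}, {"tx": 0.0187, "ty": -0.0017, "tz": -0.0306, "ay": 0.0734}]
```

Request:
{"fn": "apply_moves", "kwargs": {"steps": [{"tx":-0.023,"ty":-0.002,"tz":-0.027,"ay":0.073},{"tx":-0.021,"ty":-0.002,"tz":-0.029,"ay":0.073},{"tx":-0.019,"ty":-0.002,"tz":-0.03,"ay":0.073},{"tx":-0.017,"ty":-0.002,"tz":-0.032,"ay":0.073},{"tx":-0.014,"ty":-0.002,"tz":-0.033,"ay":0.073},{"tx":-0.012,"ty":-0.002,"tz":-0.034,"ay":0.073},{"tx":-0.009,"ty":-0.002,"tz":-0.035,"ay":0.073},{"tx":-0.007,"ty":-0.002,"tz":-0.035,"ay":0.073},{"tx":-0.004,"ty":-0.002,"tz":-0.036,"ay":0.073},{"tx":-0.001,"ty":-0.002,"tz":-0.036,"ay":0.073}], "hand": 0.06}}

```text
invalid input
```

Request:
{"fn": "apply_moves", "kwargs": {"steps": [{"tx":0.001,"ty":-0.002,"tz":-0.036,"ay":0.073},{"tx":0.004,"ty":-0.002,"tz":-0.036,"ay":0.073},{"tx":0.006,"ty":-0.002,"tz":-0.035,"ay":0.073},{"tx":0.009,"ty":-0.002,"tz":-0.035,"ay":0.073},{"tx":0.012,"ty":-0.002,"tz":-0.034,"ay":0.073},{"tx":0.014,"ty":-0.002,"tz":-0.033,"ay":0.073},{"tx":0.016,"ty":-0.002,"tz":-0.032,"ay":0.073},{"tx":0.019,"ty":-0.002,"tz":-0.031,"ay":0.073},{"tx":0},{"tx":0}]}}

```text
invalid input
```

Run:
```python
from h import *
p,a,s=tool(); print(p,a,s["time"],s["opening"])
C=cam("wrist"); im,D=arm.get_image("wrist"); cv2.imwrite("pics/w1.png",im); np.savez("w1.npz",D=D,K=C[0],R=C[1],t=C[2])
plan([(.473,-.345,.22,1.261,13),(.473,-.345,.032,1.261,6)])
```

```text
[0.21196651 0.64015587 0.23008227] 2.821801821835554 0.1 0.0853102692295223
[{"tx": -0.0656, "ty": 0.0008, "tz": -0.0429, "ay": 0.1201}, {"tx": -0.06, "ty": 0.0008, "tz": -0.0504, "ay": 0.1201}, {"tx": -0.0536, "ty": 0.0008, "tz": -0.0573, "ay": 0.1201}, {"tx": -0.0463, "ty": 0.0008, "tz": -0.0633, "ay": 0.1201}, {"tx": -0.0384, "ty": 0.0008, "tz": -0.0684, "ay": 0.1201}, {"tx": -0.0299, "ty": 0.0008, "tz": -0.0725, "ay": 0.1201}, {"tx": -0.021, "ty": 0.0008, "tz": -0.0755, "ay": 0.1201}, {"tx": -0.0118, "ty": 0.0008, "tz": -0.0775, "ay": 0.1201}, {"tx": -0.0025, "ty": 0.0008, "tz": -0.0784, "ay": 0.1201}, {"tx": 0.0069, "ty": 0.0008, "tz": -0.0781, "ay": 0.1201}]
[{"tx": 0.0162, "ty": 0.0008, "tz": -0.0767, "ay": 0.1201}, {"tx": 0.0253, "ty": 0.0008, "tz": -0.0742, "ay": 0.1201}, {"tx": 0.034, "ty": 0.0008, "tz": -0.0706, "ay": 0.1201}, {"tx": 0.0, "ty": 0.0313, "tz": 0.0, "ay": -0.0}, {"tx": 0.0, "ty": 0.0313, "tz": 0.0, "ay": -0.0}, {"tx": 0.0, "ty": 0.0313, "tz": 0.0, "ay": -0.0}, {"tx": 0.0, "ty": 0.0313, "tz": 0.0, "ay": -0.0}, {"tx": 0.0, "ty": 0.0313, "tz": 0.0, "ay": -0.0}, {"tx": 0.0, "ty": 0.0313, "tz": 0.0, "ay": -0.0}]
```

View pics/w1.png

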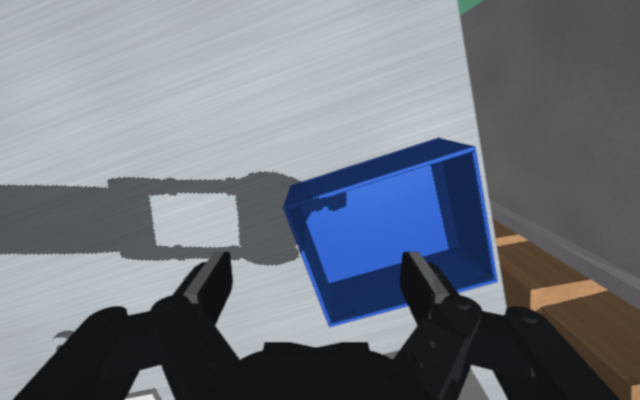

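Request:
{"fn": "apply_moves", "kwargs": {"steps": [{"tx":-0.023,"ty":-0.002,"tz":-0.027,"ax":0,"ay":0.073,"az":0},{"tx":-0.021,"ty":-0.002,"tz":-0.029,"ax":0,"ay":0.073,"az":0},{"tx":-0.019,"ty":-0.002,"tz":-0.03,"ax":0,"ay":0.073,"az":0},{"tx":-0.017,"ty":-0.002,"tz":-0.032,"ax":0,"ay":0.073,"az":0},{"tx":-0.014,"ty":-0.002,"tz":-0.033,"ax":0,"ay":0.073,"az":0},{"tx":-0.012,"ty":-0.002,"tz":-0.034,"ax":0,"ay":0.073,"az":0},{"tx":-0.009,"ty":-0.002,"tz":-0.035,"ax":0,"ay":0.073,"az":0},{"tx":-0.007,"ty":-0.002,"tz":-0.035,"ax":0,"ay":0.073,"az":0},{"tx":-0.004,"ty":-0.002,"tz":-0.036,"ax":0,"ay":0.073,"az":0},{"tx":-0.001,"ty":-0.002,"tz":-0.036,"ax":0,"ay":0.073,"az":0}], "hand": 0.06}}

```text
time: 0.98
position: [0.3971, 0.3239, 0.2448]
tcp_rot: [0.687, 0.172, -0.177, -0.684]
ft_force: [0.4, 0.6, 0.1]
opening: 0.0598
```

```bash
sed -i 's/tx=round/ax=0,az=0,tx=round/; s/,4)/,3)/g' h.py; python3 -c "
from h import *
print(tool()[:2]); plan([(.60,.09,.26,1.5,9)])"
```

```text
(array([0.39705063, 0.32387197, 0.24482767]), np.float64(2.070638810941562))
[{"ax": 0, "az": 0, "tx": 0.007, "ty": -0.002, "tz": -0.034, "ay": 0.063}, {"ax": 0, "az": 0, "tx": 0.009, "ty": -0.002, "tz": -0.033, "ay": 0.063}, {"ax": 0, "az": 0, "tx": 0.012, "ty": -0.002, "tz": -0.032, "ay": 0.063}, {"ax": 0, "az": 0, "tx": 0.014, "ty": -0.002, "tz": -0.032, "ay": 0.063}, {"ax": 0, "az": 0, "tx": 0.016, "ty": -0.002, "tz": -0.031, "ay": 0.063}, {"ax": 0, "az": 0, "tx": 0.017, "ty": -0.002, "tz": -0.03, "ay": 0.063}, {"ax": 0, "az": 0, "tx": 0.019, "ty": -0.002, "tz": -0.028, "ay": 0.063}, {"ax": 0, "az": 0, "tx": 0.021, "ty": -0.002, "tz": -0.027, "ay": 0.063}, {"ax": 0, "az": 0, "tx": 0.023, "ty": -0.002, "tz": -0.026, "ay": 0.063}]
```

Request:
{"fn": "apply_moves", "kwargs": {"steps": [{"ax":0,"az":0,"tx":0.007,"ty":-0.002,"tz":-0.034,"ay":0.063},{"ax":0,"az":0,"tx":0.009,"ty":-0.002,"tz":-0.033,"ay":0.063},{"ax":0,"az":0,"tx":0.012,"ty":-0.002,"tz":-0.032,"ay":0.063},{"ax":0,"az":0,"tx":0.014,"ty":-0.002,"tz":-0.032,"ay":0.063},{"ax":0,"az":0,"tx":0.016,"ty":-0.002,"tz":-0.031,"ay":0.063},{"ax":0,"az":0,"tx":0.017,"ty":-0.002,"tz":-0.03,"ay":0.063},{"ax":0,"az":0,"tx":0.019,"ty":-0.002,"tz":-0.028,"ay":0.063},{"ax":0,"az":0,"tx":0.021,"ty":-0.002,"tz":-0.027,"ay":0.063},{"ax":0,"az":0,"tx":0.023,"ty":-0.002,"tz":-0.026,"ay":0.063},{"ax":0,"az":0,"tx":0,"ty":0,"tz":0,"ay":0}]}}

```text
time: 1.82
position: [0.6052, 0.0665, 0.2619]
tcp_rot: [0.709, -0.039, 0.035, -0.703]
ft_force: [-0.2, 0.6, 0.2]
opening: 0.0595
```

Run:
```python
from h import *
p,a,s=tool(); print(p,a,s["time"],s["opening"],s["joint_velocities"].round(3))
C=cam("wrist"); im,D=arm.get_image("wrist"); cv2.imwrite("pics/w2.png",im); np.savez("w2.npz",D=D,K=C[0],R=C[1],t=C[2])
plan([(.473,-.345,.22,1.261,13),(.473,-.345,.032,1.261,6)])
```

```text
[0.60522094 0.06650686 0.26189476] 1.465805837509503 1.8167 0.05946539394792855 [ 0.022 -0.017  0.038  0.064  0.038 -0.01 ]
[{"ax": 0, "az": 0, "tx": -0.007, "ty": 0.003, "tz": -0.033, "ay": 0.016}, {"ax": 0, "az": 0, "tx": -0.006, "ty": 0.003, "tz": -0.033, "ay": 0.016}, {"ax": 0, "az": 0, "tx": -0.006, "ty": 0.003, "tz": -0.033, "ay": 0.016}, {"ax": 0, "az": 0, "tx": -0.005, "ty": 0.003, "tz": -0.033, "ay": 0.016}, {"ax": 0, "az": 0, "tx": -0.005, "ty": 0.003, "tz": -0.033, "ay": 0.016}, {"ax": 0, "az": 0, "tx": -0.004, "ty": 0.003, "tz": -0.033, "ay": 0.016}, {"ax": 0, "az": 0, "tx": -0.004, "ty": 0.003, "tz": -0.033, "ay": 0.016}, {"ax": 0, "az": 0, "tx": -0.003, "ty": 0.003, "tz": -0.033, "ay": 0.016}, {"ax": 0, "az": 0, "tx": -0.003, "ty": 0.003, "tz": -0.033, "ay": 0.016}, {"ax": 0, "az": 0, "tx": -0.002, "ty": 0.003, "tz": -0.033, "ay": 0.016}]
[{"ax": 0, "az": 0, "tx": -0.001, "ty": 0.003, "tz": -0.033, "ay": 0.016}, {"ax": 0, "az": 0, "tx": -0.001, "ty": 0.003, "tz": -0.033, "ay": 0.016}, {"ax": 0, "az": 0, "tx": -0.0, "ty": 0.003, "tz": -0.033, "ay": 0.016}, {"ax": 0, "az": 0, "tx": 0.0, "ty": 0.031, "tz": 0.0, "ay": -0.0}, {"ax": 0, "az": 0, "tx": 0.0, "ty": 0.031, "tz": 0.0, "ay": -0.0}, {"ax": 0, "az": 0, "tx": 0.0, "ty": 0.031, "tz": 0.0, "ay": -0.0}, {"ax": 0, "az": 0, "tx": 0.0, "ty": 0.031, "tz": 0.0, "ay": -0.0}, {"ax": 0, "az": 0, "tx": 0.0, "ty": 0.031, "tz": 0.0, "ay": -0.0}, {"ax": 0, "az": 0, "tx": 0.0, "ty": 0.031, "tz": 0.0, "ay": -0.0}]
```

View pics/w2.png

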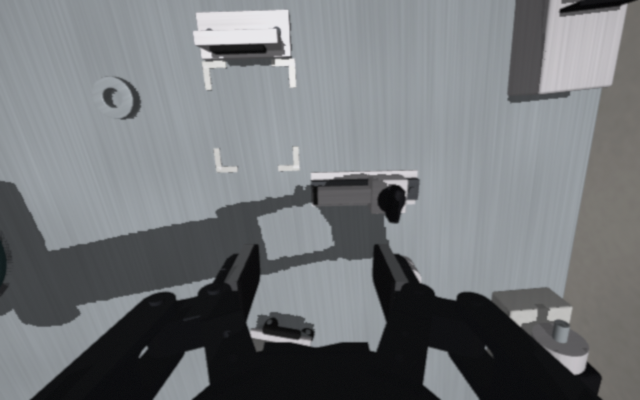

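Run:
```python
from h import *
d=np.load("w2.npz"); C=(d["K"],d["R"],d["t"])
co={k:at_z(C,v,0) for k,v in dict(RF=(298.5,168.5),RN=(217.5,171),FF=(295.5,60),FN=(204.5,63)).items()}
for k,v in co.items(): print(k,v.round(4))
c=sum(co.values())/4; h=(co["FF"]+co["FN"]-co["RF"]-co["RN"])/2; w=(co["RN"]+co["FN"]-co["RF"]-co["FF"])/2
print("dock",c.round(4),"L",np.linalg.norm(h),"W",np.linalg.norm(w),"yaw",np.arctan2(h[1],h[0]),"yaw w",np.arctan2(w[1],w[0])-np.pi/2)
P=cloud(C,d["D"]); 
for lo,hi in((.055,.1),(.02,.05)):
  for nm,s in(("knob",np.s_[160:235,370:430]),("bar",np.s_[165:215,300:372]),("bumper",np.s_[0:70,180:300])):
    q=P[s].reshape(-1,3); q=q[(q[:,2]>lo)&(q[:,2]<hi)]
    if len(q)>10: print(nm,lo,len(q),q.mean(0).round(4),q.min(0).round(4),q.max(0).round(4), cv2.minAreaRect((q[:,:2]*1000).astype(np.float32)))
im=cv2.imread("pics/w2.png"); cv2.imwrite("pics/c2.png",cv2.resize(im[0:240,180:440],None,fx=2.4,fy=2.4,interpolation=cv2.INTER_CUBIC))
```

```text
RF [0.5789 0.0616 0.    ]
RN [0.4636 0.07   0.    ]
FF [0.5923 0.2011 0.    ]
FN [0.4764 0.2098 0.    ]
dock [0.5278 0.1356 0.    ] L 0.14028122860481443 W 0.11596575312705651 yaw 1.477035037689571 yaw w 1.4967530071567214
knob 0.055 792 [0.6906 0.0251 0.0772] [0.6764 0.0019 0.0576] [0.7116 0.0439 0.0898] ((693.5733032226562, 22.497568130493164), (34.18818664550781, 36.971370697021484), 28.92203140258789)
bumper 0.055 1266 [0.5336 0.2202 0.056 ] [0.4889 0.2068 0.055 ] [0.5783 0.2325 0.0583] ((533.208251953125, 219.25421142578125), (20.98743438720703, 89.22162628173828), 86.04241180419922)
knob 0.02 776 [0.692  0.0318 0.0433] [ 6.696e-01 -3.000e-04  2.010e-02] [0.7366 0.0471 0.05  ] ((703.8162231445312, 22.18030548095703), (45.54219055175781, 65.89790344238281), 85.6924819946289)
bar 0.02 1137 [0.6368 0.0292 0.0409] [0.5946 0.0019 0.0204] [0.6774 0.0471 0.0484] ((634.890380859375, 30.121944427490234), (45.36506271362305, 79.258056640625), 81.55300903320312)
bumper 0.02 269 [0.5452 0.2129 0.0397] [0.4887 0.2064 0.0201] [0.5785 0.225  0.05  ] ((534.1348876953125, 213.5196990966797), (90.03169250488281, 17.447208404541016), 3.584531784057617)
```

View pics/c2.png

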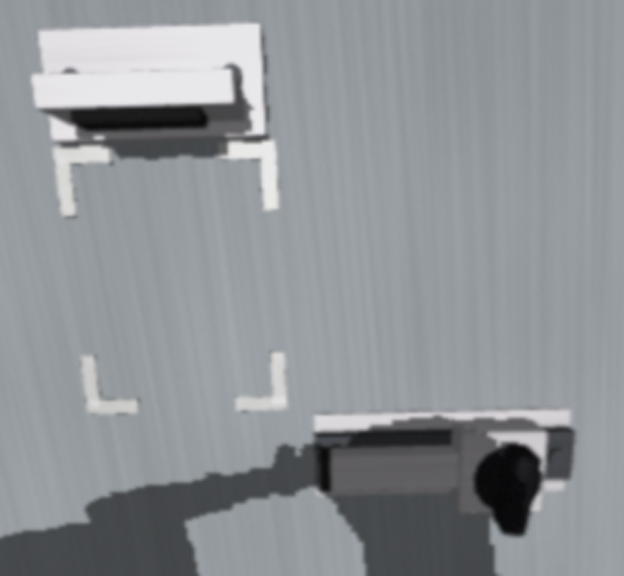

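Request:
{"fn": "apply_moves", "kwargs": {"steps": [{"ax":0,"az":0,"tx":-0.007,"ty":0.003,"tz":-0.033,"ay":0.016},{"ax":0,"az":0,"tx":-0.006,"ty":0.003,"tz":-0.033,"ay":0.016},{"ax":0,"az":0,"tx":-0.006,"ty":0.003,"tz":-0.033,"ay":0.016},{"ax":0,"az":0,"tx":-0.005,"ty":0.003,"tz":-0.033,"ay":0.016},{"ax":0,"az":0,"tx":-0.005,"ty":0.003,"tz":-0.033,"ay":0.016},{"ax":0,"az":0,"tx":-0.004,"ty":0.003,"tz":-0.033,"ay":0.016},{"ax":0,"az":0,"tx":-0.004,"ty":0.003,"tz":-0.033,"ay":0.016},{"ax":0,"az":0,"tx":-0.003,"ty":0.003,"tz":-0.033,"ay":0.016},{"ax":0,"az":0,"tx":-0.003,"ty":0.003,"tz":-0.033,"ay":0.016},{"ax":0,"az":0,"tx":-0.002,"ty":0.003,"tz":-0.033,"ay":0.016}]}}

```text
time: 2.7
position: [0.4962, -0.2454, 0.2285]
tcp_rot: [-0.701, 0.092, -0.082, 0.702]
ft_force: [0.6, 1.2, 0.1]
opening: 0.0598
```

Request:
{"fn": "apply_moves", "kwargs": {"steps": [{"ax":0,"az":0,"tx":-0.001,"ty":0.003,"tz":-0.03,"ay":0.016},{"ax":0,"az":0,"tx":-0.001,"ty":0.003,"tz":-0.02,"ay":0.01},{"ax":0,"az":0,"tx":0,"ty":0.003,"tz":-0.01,"ay":0},{"ax":0,"az":0,"tx":0,"ty":0,"tz":0,"ay":0}]}}

```text
time: 3.03
position: [0.4745, -0.3058, 0.2173]
tcp_rot: [-0.7, 0.102, -0.091, 0.701]
ft_force: [1.0, 1.0, -0.2]
opening: 0.06
```

```bash
python3 -c "
from h import *
print(tool()[:2]); plan([(.473,-.339,.032,1.261,8)])"
```

```text
(array([ 0.47445697, -0.30582267,  0.21733247]), np.float64(1.2966276595161106))
[{"ax": 0, "az": 0, "tx": 0.001, "ty": 0.023, "tz": -0.004, "ay": 0.004}, {"ax": 0, "az": 0, "tx": 0.001, "ty": 0.023, "tz": -0.004, "ay": 0.004}, {"ax": 0, "az": 0, "tx": 0.001, "ty": 0.023, "tz": -0.004, "ay": 0.004}, {"ax": 0, "az": 0, "tx": 0.001, "ty": 0.023, "tz": -0.004, "ay": 0.004}, {"ax": 0, "az": 0, "tx": 0.001, "ty": 0.023, "tz": -0.004, "ay": 0.004}, {"ax": 0, "az": 0, "tx": 0.001, "ty": 0.023, "tz": -0.004, "ay": 0.004}, {"ax": 0, "az": 0, "tx": 0.001, "ty": 0.023, "tz": -0.004, "ay": 0.004}, {"ax": 0, "az": 0, "tx": 0.001, "ty": 0.023, "tz": -0.004, "ay": 0.004}]
```

Request:
{"fn": "apply_moves", "kwargs": {"steps": [{"ax":0,"az":0,"tx":0.004,"ty":0.005,"tz":-0.02,"ay":0.018},{"ax":0,"az":0,"tx":0.004,"ty":0.015,"tz":-0.017,"ay":0.018},{"ax":0,"az":0,"tx":0.001,"ty":0.025,"tz":0,"ay":0},{"ax":0,"az":0,"tx":0,"ty":0.03,"tz":0,"ay":0},{"ax":0,"az":0,"tx":0,"ty":0.03,"tz":0,"ay":0},{"ax":0,"az":0,"tx":0,"ty":0.03,"tz":0,"ay":0},{"ax":0,"az":0,"tx":0,"ty":0.02,"tz":0,"ay":0},{"ax":0,"az":0,"tx":0,"ty":0.005,"tz":0,"ay":0},{"ax":0,"az":0,"tx":0,"ty":0,"tz":0,"ay":0}]}}

```text
time: 3.78
position: [0.4787, -0.3305, 0.0548]
tcp_rot: [-0.697, 0.108, -0.102, 0.702]
ft_force: [-0.2, 0.6, 0.5]
opening: 0.0601
```

```bash
cat >> h.py <<'E'
DO=np.array([.5277,.1345]); DY=1.497
ph=lambda a:np.array([np.cos(a),np.sin(a)])
def dk(p,a): r=np.array(p[:2])-DO; x=ph(DY); return np.round([r@x,r@[-x[1],x[0]],a-DY],4)
def caddy(tag=None,guess=None):
    """caddy pose from top camera depth: rectangle of the part 66..85 mm high (drive+plate, 110x99, centre 12 mm behind origin... calibrated)"""
    C=cam("top"); im,D=arm.get_image("top"); P=cloud(C,D)
    if tag: cv2.imwrite(f"pics/{tag}.png",im)
    return P,im
E
python3 - <<'E'
from h import *
p,a,s=tool(); print(p,a,s["time"],s["ft_force"])
h=ph(1.261); r=p[:2]-np.array([.506,-.236]); print("along",r@h,"left",r@[-h[1],h[0]])
E
```

```text
[ 0.47866733 -0.3305452   0.05481879] 1.2729952365025399 3.7833 [-0.22056664  0.64086471  0.52212341]
along -0.09837721029383725 left -0.0027919746040980993
```

Request:
{"fn": "apply_moves", "kwargs": {"steps": [{"ax":0,"az":0,"tx":-0.002,"ty":0.015,"tz":0,"ay":0.006},{"ax":0,"az":0,"tx":-0.001,"ty":0.007,"tz":0,"ay":0.006},{"ax":0,"az":0,"tx":0,"ty":0.002,"tz":0.004,"ay":0},{"ax":0,"az":0,"tx":0,"ty":0,"tz":0.006,"ay":0},{"ax":0,"az":0,"tx":0,"ty":0,"tz":0.006,"ay":0},{"ax":0,"az":0,"tx":0,"ty":0,"tz":0.006,"ay":0},{"ax":0,"az":0,"tx":0,"ty":0,"tz":0.006,"ay":0},{"ax":0,"az":0,"tx":0,"ty":0,"tz":0.006,"ay":0},{"ax":0,"az":0,"tx":0,"ty":0,"tz":0.006,"ay":0},{"ax":0,"az":0,"tx":0,"ty":0,"tz":0.006,"ay":0}]}}

```text
time: 4.62
position: [0.4981, -0.2825, 0.0403]
tcp_rot: [-0.699, 0.106, -0.109, 0.699]
ft_force: [-0.7, -1.5, -1.7]
opening: 0.0598
```

Run:
```python
from h import *
p,a,s=tool(); print(p,a,s["time"],s["ft_force"],s["joint_velocities"].round(3))
h=ph(1.261); r=p[:2]-np.array([.506,-.236]); print("along",r@h,"left",r@[-h[1],h[0]])
C=cam("wrist"); im,D=arm.get_image("wrist"); cv2.imwrite("pics/w3.png",im); C2=cam("top"); im2,D2=arm.get_image("top"); cv2.imwrite("pics/t3.png",im2)
P=cloud(C2,D2); P[:,:,2][:, :380]=0; P[:,:,2][:170]=0; P[:,:,2][260:]=0; q=P[(P[...,2]>.07)&(P[...,2]<.084)&(P[...,0]>.4)]
print(len(q),cv2.minAreaRect((q[:,:2]*1000).astype(np.float32)))
a=cv2.resize(im2[160:260,390:490],(400,400),interpolation=cv2.INTER_CUBIC); b=cv2.resize(im[:],(400,250)); b=cv2.copyMakeBorder(b,0,150,0,0,0)
cv2.imwrite("pics/c3.png",cv2.hconcat([a,b]))
```

```text
[ 0.49811553 -0.28249477  0.04031788] 1.2650093136392537 4.6167 [-0.7047808  -1.52635209 -1.67107307] [ 0.135 -0.033  0.036 -0.003 -0.008  0.133]
along -0.04668511209389348 left -0.00666547841212661
2579 ((520.624267578125, -457.4004211425781), (121.63715362548828, 611.7451782226562), 1.5051153898239136)
```

View pics/c3.png

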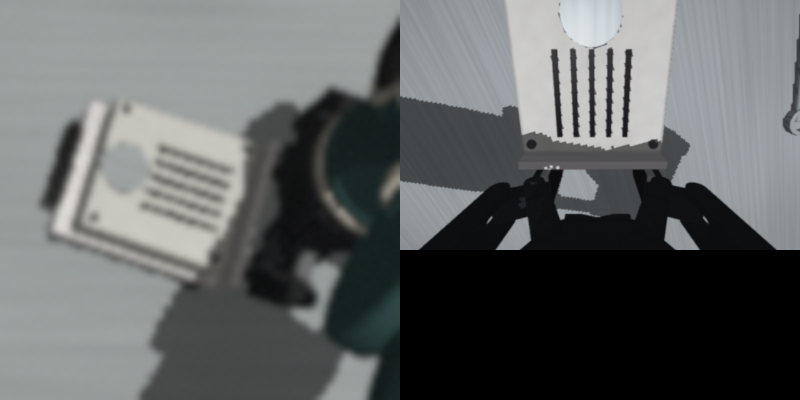

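```bash
cat >> h.py <<'E'
def hpath(step=.007,end=(-.012,0),off=.076,straight=0,n=10):
    p,a,s=tool(); c=dk(p[:2]+off*ph(a),a); print("caddy in dock",c,"z",p[2],"t",s["time"],"F",s["ft_force"].round(1))
    x0,y0,a0=c; L=end[0]-x0
    X=np.linspace(0,1,2001); m=np.tan(a0)*L
    Y=(2*X**3-3*X**2+1)*y0+(X**3-2*X**2+X)*m+(3*X**2-2*X**3)*end[1]
    A=np.arctan2(np.gradient(Y,X),L); S=np.r_[0,np.cumsum(np.hypot(np.diff(X)*L,np.diff(Y)))]
    M=np.array([[np.cos(DY),-np.sin(DY)],[np.sin(DY),np.cos(DY)]]); w=[]
    for i in range(straight): 
        o=p[:2]+step*(i+1)*ph(a); w.append((*o,p[2],a,1))
    for i in range(1,n+1-straight):
        if i*step>S[-1]: break
        j=np.searchsorted(S,i*step); b=A[j]; o=DO+M@[x0+X[j]*L,Y[j]]-off*ph(b+DY)+straight*step*ph(a); w.append((*o,p[2],b+DY,1))
    plan(w)
E
python3 -c "
from h import *
hpath(straight=3)"
```

```text
caddy in dock [-0.3433 -0.0186 -0.2313] z 0.04014734088964173 t 4.7167 F [0.2 0.3 0.1]
[{"ax": 0, "az": 0, "tx": 0.0, "ty": -0.0, "tz": 0.007, "ay": -0.0}, {"ax": 0, "az": 0, "tx": -0.0, "ty": -0.0, "tz": 0.007, "ay": -0.0}, {"ax": 0, "az": 0, "tx": 0.0, "ty": -0.0, "tz": 0.007, "ay": -0.0}, {"ax": 0, "az": 0, "tx": 0.002, "ty": -0.0, "tz": 0.007, "ay": -0.025}, {"ax": 0, "az": 0, "tx": 0.002, "ty": -0.0, "tz": 0.007, "ay": -0.024}, {"ax": 0, "az": 0, "tx": 0.002, "ty": -0.0, "tz": 0.007, "ay": -0.024}, {"ax": 0, "az": 0, "tx": 0.002, "ty": -0.0, "tz": 0.007, "ay": -0.023}, {"ax": 0, "az": 0, "tx": 0.002, "ty": -0.0, "tz": 0.007, "ay": -0.022}, {"ax": 0, "az": 0, "tx": 0.002, "ty": -0.0, "tz": 0.007, "ay": -0.022}, {"ax": 0, "az": 0, "tx": 0.002, "ty": -0.0, "tz": 0.007, "ay": -0.021}]
```

Request:
{"fn": "apply_moves", "kwargs": {"steps": [{"ax":0,"az":0,"tx":0,"ty":0,"tz":0.007,"ay":0},{"ax":0,"az":0,"tx":0,"ty":0,"tz":0.007,"ay":0},{"ax":0,"az":0,"tx":0,"ty":0,"tz":0.007,"ay":0},{"ax":0,"az":0,"tx":0,"ty":0,"tz":0.007,"ay":0},{"ax":0,"az":0,"tx":0.001,"ty":0,"tz":0.007,"ay":-0.015},{"ax":0,"az":0,"tx":0.002,"ty":0,"tz":0.007,"ay":-0.024},{"ax":0,"az":0,"tx":0.002,"ty":0,"tz":0.007,"ay":-0.024},{"ax":0,"az":0,"tx":0.002,"ty":0,"tz":0.007,"ay":-0.023}]}}

```text
time: 5.38
position: [0.5222, -0.227, 0.0404]
tcp_rot: [0.703, -0.074, 0.076, -0.703]
ft_force: [-0.9, -2.8, -0.3]
opening: 0.0603
```

Run:
```python
from h import *
hpath(n=8)
```

```text
caddy in dock [-0.2856 -0.0317 -0.1387] z 0.04042165834538295 t 5.3833 F [-0.9 -2.8 -0.3]
[{"ax": 0, "az": 0, "tx": 0.002, "ty": -0.0, "tz": 0.007, "ay": -0.031}, {"ax": 0, "az": 0, "tx": 0.002, "ty": -0.0, "tz": 0.007, "ay": -0.03}, {"ax": 0, "az": 0, "tx": 0.002, "ty": -0.0, "tz": 0.007, "ay": -0.028}, {"ax": 0, "az": 0, "tx": 0.002, "ty": -0.0, "tz": 0.007, "ay": -0.027}, {"ax": 0, "az": 0, "tx": 0.002, "ty": -0.0, "tz": 0.007, "ay": -0.026}, {"ax": 0, "az": 0, "tx": 0.002, "ty": -0.0, "tz": 0.007, "ay": -0.024}, {"ax": 0, "az": 0, "tx": 0.002, "ty": -0.0, "tz": 0.007, "ay": -0.022}, {"ax": 0, "az": 0, "tx": 0.002, "ty": -0.0, "tz": 0.007, "ay": -0.021}]
```

Request:
{"fn": "apply_moves", "kwargs": {"steps": [{"ax":0,"az":0,"tx":0.002,"ty":0,"tz":0.007,"ay":-0.03},{"ax":0,"az":0,"tx":0.002,"ty":0,"tz":0.007,"ay":-0.03},{"ax":0,"az":0,"tx":0.002,"ty":0,"tz":0.007,"ay":-0.028},{"ax":0,"az":0,"tx":0.002,"ty":0,"tz":0.007,"ay":-0.027},{"ax":0,"az":0,"tx":0.002,"ty":0,"tz":0.007,"ay":-0.026},{"ax":0,"az":0,"tx":0.002,"ty":0,"tz":0.007,"ay":-0.024}]}}

```text
time: 5.88
position: [0.5429, -0.1823, 0.0405]
tcp_rot: [0.707, -0.009, 0.012, -0.707]
ft_force: [-0.1, -1.9, -0.0]
opening: 0.06
```

```bash
cat >> h.py <<'E'
def wcad(tag):
    p,a,s=tool(); C=cam("wrist"); im,D=arm.get_image("wrist"); cv2.imwrite(f"pics/{tag}.png",im); P=cloud(C,D)
    h=ph(a); r=P[...,:2]-p[:2]; al=r@h; le=r@np.array([-h[1],h[0]])
    m=(P[...,2]>.07)&(P[...,2]<.083)&(al>.0)&(al<.17)&(abs(le)<.08); q=P[m]
    pl=m&(al<.05); print("top pts",m.sum(),cv2.minAreaRect((q[:,:2]*1000).astype(np.float32)),"min along",np.percentile(al[m],[0,1]),"left range",np.percentile(le[m],[0.5,99.5]),"tool",p.round(4),a)
    np.savez(f"{tag}.npz",D=D,K=C[0],R=C[1],t=C[2])
E
python3 - <<'E'
from h import *
wcad("w4"); hpath(n=8)
E
```

```text
top pts 65832 ((540.434814453125, -127.56893157958984), (109.4630126953125, 100.02938079833984), 88.61668395996094) min along [6.00572543e-05 1.05255721e-02] left range [-0.04081761  0.0477734 ] tool [ 0.5429 -0.1823  0.0405] 1.5419387720160567
caddy in dock [-0.2375 -0.0352  0.0461] z 0.04042962576924431 t 5.9333 F [-0.2  0.8  0.8]
[{"ax": 0, "az": 0, "tx": 0.002, "ty": -0.0, "tz": 0.007, "ay": -0.022}, {"ax": 0, "az": 0, "tx": 0.002, "ty": -0.0, "tz": 0.007, "ay": -0.021}, {"ax": 0, "az": 0, "tx": 0.001, "ty": -0.0, "tz": 0.007, "ay": -0.019}, {"ax": 0, "az": 0, "tx": 0.001, "ty": -0.0, "tz": 0.007, "ay": -0.018}, {"ax": 0, "az": 0, "tx": 0.001, "ty": -0.0, "tz": 0.007, "ay": -0.016}, {"ax": 0, "az": 0, "tx": 0.001, "ty": -0.0, "tz": 0.007, "ay": -0.015}, {"ax": 0, "az": 0, "tx": 0.001, "ty": -0.0, "tz": 0.007, "ay": -0.013}, {"ax": 0, "az": 0, "tx": 0.001, "ty": -0.0, "tz": 0.007, "ay": -0.011}]
```

Run:
```python
from h import *
p,a,s=tool(); d=np.load("w4.npz"); p=np.array([.5429,-.1823]);a=1.5419
P=cloud((d["K"],d["R"],d["t"]),d["D"]); h=ph(a); r=P[...,:2]-p; al=r@h; le=r@np.array([-h[1],h[0]])
for lo in range(-10,130,10):
    m=(P[...,2]>.07)&(P[...,2]<.083)&(al>lo/1e3)&(al<lo/1e3+.01)&(abs(le)<.09); print(lo,m.sum(),P[m][:,2].mean().round(4) if m.any() else 0,np.percentile(le[m],[0,100]).round(4) if m.any() else 0, al[m].max().round(4) if m.any() else 0)
m=(P[...,2]>.07)&(P[...,2]<.083)&(al>.012)&(abs(le)<.07); print(cv2.minAreaRect((P[m][:,:2]*1000).astype(np.float32)))
```

```text
-10 320 0.0768 [-0.0301  0.0306] -0.0
0 567 0.0761 [-0.0436  0.0443] 0.01
10 4846 0.0758 [-0.0462  0.0539] 0.0178
20 2359 0.0787 [-0.0405  0.048 ] 0.03
30 5379 0.079 [-0.0412  0.048 ] 0.04
40 5843 0.0791 [-0.0415  0.0478] 0.05
50 6361 0.079 [-0.0412  0.0483] 0.06
60 6858 0.079 [-0.0414  0.0485] 0.07
70 7526 0.0789 [-0.0414  0.0482] 0.08
80 8321 0.0788 [-0.0414  0.0483] 0.09
90 9076 0.0789 [-0.0415  0.0484] 0.1
100 8696 0.0789 [-0.0415  0.0482] 0.1095
110 0 0 0 0
120 0 0 0 0
((540.80517578125, -121.43861389160156), (97.53579711914062, 100.03788757324219), 88.34513092041016)
```

View pics/w4.png

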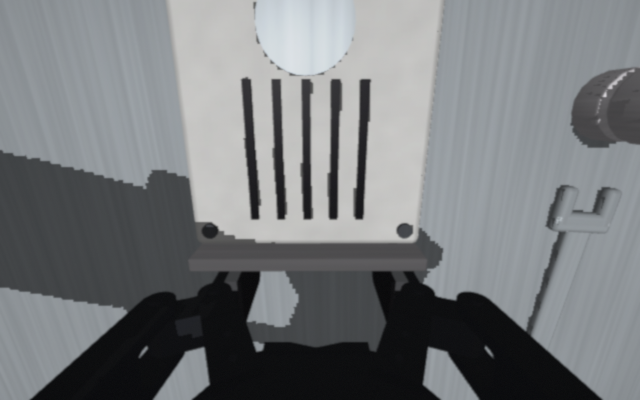

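```bash
python3 - <<'E'
s=open("h.py").read()
s=s.replace("straight=0,n=10)","straight=0,n=10,lat=0)").replace("c=dk(p[:2]+off*ph(a),a)","lf=lambda b:off*ph(b)+lat*ph(b+np.pi/2); c=dk(p[:2]+lf(a),a)").replace("-off*ph(b+DY)","-lf(b+DY)")
s=s[:s.index("def wcad")]+'''def wcad(tag):
    p,a,s=tool(); C=cam("wrist"); im,D=arm.get_image("wrist"); cv2.imwrite(f"pics/{tag}.png",im); P=cloud(C,D)
    h=ph(a); r=P[...,:2]-p[:2]; al=r@h; le=r@np.array([-h[1],h[0]]); z=P[...,2]
    m=(z>.0735)&(z<.0775)&(al>.008)&(abs(le)<.08); m1=m&(al<np.percentile(al[m],1)+.006)
    q=P[m1]; rear=[np.percentile(al[m1&(le>x-.005)&(le<x+.005)],3).round(4) for x in(-.02,0,.02)]
    l=np.percentile(le[m1],[.5,99.5]); print("plate rear along",rear,"left",l.round(4)); lat=l.mean(); off=rear[1]+.065; sl=np.arctan((rear[0]-rear[2])/.04)
    print("off,lat",off,lat,"rel yaw",sl,"caddy dock",dk(p[:2]+off*ph(a)+lat*ph(a+np.pi/2),a+sl)); return off,lat
'''
open("h.py","w").write(s)
E
python3 - <<'E'
from h import *
o,l=wcad("w5"); hpath(n=9,off=o,lat=l)
E
```

```text
plate rear along [np.float64(0.0127), np.float64(0.0127), np.float64(0.0127)] left [-0.0457  0.0518]
off,lat 0.0777 0.003068700231531784 rel yaw 0.0 caddy dock [-0.236  -0.032   0.0461]
caddy in dock [-0.2365 -0.0319  0.0442] z 0.04039613840794315 t 5.9833 F [-0.8 -0.6  0.5]
[{"ax": 0, "az": 0, "tx": 0.002, "ty": -0.0, "tz": 0.007, "ay": -0.02}, {"ax": 0, "az": 0, "tx": 0.001, "ty": -0.0, "tz": 0.007, "ay": -0.019}, {"ax": 0, "az": 0, "tx": 0.001, "ty": -0.0, "tz": 0.007, "ay": -0.017}, {"ax": 0, "az": 0, "tx": 0.001, "ty": -0.0, "tz": 0.007, "ay": -0.016}, {"ax": 0, "az": 0, "tx": 0.001, "ty": -0.0, "tz": 0.007, "ay": -0.014}, {"ax": 0, "az": 0, "tx": 0.001, "ty": -0.0, "tz": 0.007, "ay": -0.013}, {"ax": 0, "az": 0, "tx": 0.001, "ty": -0.0, "tz": 0.007, "ay": -0.011}, {"ax": 0, "az": 0, "tx": 0.001, "ty": -0.0, "tz": 0.007, "ay": -0.01}, {"ax": 0, "az": 0, "tx": 0.001, "ty": -0.0, "tz": 0.007, "ay": -0.009}]
```

Request:
{"fn": "apply_moves", "kwargs": {"steps": [{"ax":0,"az":0,"tx":0.001,"ty":0,"tz":0.007,"ay":-0.02},{"ax":0,"az":0,"tx":0.001,"ty":0,"tz":0.007,"ay":-0.019},{"ax":0,"az":0,"tx":0.001,"ty":0,"tz":0.007,"ay":-0.017},{"ax":0,"az":0,"tx":0.001,"ty":0,"tz":0.007,"ay":-0.016},{"ax":0,"az":0,"tx":0.001,"ty":0,"tz":0.007,"ay":-0.014},{"ax":0,"az":0,"tx":0.001,"ty":0,"tz":0.007,"ay":-0.013},{"ax":0,"az":0,"tx":0.001,"ty":0,"tz":0.007,"ay":-0.011},{"ax":0,"az":0,"tx":0.001,"ty":0,"tz":0.007,"ay":-0.01}]}}

```text
time: 6.65
position: [0.5494, -0.1215, 0.0406]
tcp_rot: [0.707, 0.038, -0.034, -0.706]
ft_force: [0.7, -2.3, -1.4]
opening: 0.06
```

Run:
```python
from h import *
o,l=wcad("w6"); hpath(n=9,off=o,lat=l)
```

```text
plate rear along [np.float64(0.0113), np.float64(0.0115), np.float64(0.0114)] left [-0.0462  0.052 ]
off,lat 0.0765 0.002920246214112677 rel yaw -0.002499994791686226 caddy dock [-0.1789 -0.0243  0.1723]
caddy in dock [-0.1775 -0.0239  0.1755] z 0.04048891174156491 t 6.7 F [-0.1  0.7  0.1]
[{"ax": 0, "az": 0, "tx": 0.0, "ty": -0.0, "tz": 0.007, "ay": -0.006}, {"ax": 0, "az": 0, "tx": 0.0, "ty": -0.0, "tz": 0.007, "ay": -0.005}, {"ax": 0, "az": 0, "tx": 0.0, "ty": -0.0, "tz": 0.007, "ay": -0.004}, {"ax": 0, "az": 0, "tx": 0.0, "ty": -0.0, "tz": 0.007, "ay": -0.002}, {"ax": 0, "az": 0, "tx": 0.0, "ty": -0.0, "tz": 0.007, "ay": -0.001}, {"ax": 0, "az": 0, "tx": 0.0, "ty": -0.0, "tz": 0.007, "ay": -0.0}, {"ax": 0, "az": 0, "tx": -0.0, "ty": -0.0, "tz": 0.007, "ay": 0.001}, {"ax": 0, "az": 0, "tx": -0.0, "ty": -0.0, "tz": 0.007, "ay": 0.002}, {"ax": 0, "az": 0, "tx": -0.0, "ty": -0.0, "tz": 0.007, "ay": 0.003}]
```

Request:
{"fn": "apply_moves", "kwargs": {"steps": [{"ax":0,"az":0,"tx":0,"ty":0,"tz":0.007,"ay":-0.003},{"ax":0,"az":0,"tx":0,"ty":0,"tz":0.007,"ay":-0.002},{"ax":0,"az":0,"tx":0,"ty":0,"tz":0.007,"ay":0},{"ax":0,"az":0,"tx":0,"ty":0,"tz":0.007,"ay":0},{"ax":0,"az":0,"tx":0,"ty":0,"tz":0.007,"ay":0},{"ax":0,"az":0,"tx":0,"ty":0,"tz":0.007,"ay":0},{"ax":0,"az":0,"tx":0,"ty":0,"tz":0.007,"ay":0.002},{"ax":0,"az":0,"tx":0,"ty":0,"tz":0.007,"ay":0.003}]}}

```text
time: 7.37
position: [0.5425, -0.0597, 0.0407]
tcp_rot: [0.707, 0.038, -0.034, -0.706]
ft_force: [0.9, -1.7, 0.2]
opening: 0.0598
```

Run:
```python
from h import *
o,l=wcad("w7"); hpath(n=9,off=o,lat=l)
```

```text
plate rear along [np.float64(0.0113), np.float64(0.0111), np.float64(0.0114)] left [-0.0468  0.0516]
off,lat 0.0761 0.002420564774822935 rel yaw -0.002499994791686226 caddy dock [-0.1181 -0.0134  0.1734]
caddy in dock [-0.1168 -0.0129  0.1758] z 0.040553596477395606 t 7.4167 F [-0.9  1.   0.2]
[{"ax": 0, "az": 0, "tx": 0.0, "ty": -0.0, "tz": 0.007, "ay": -0.001}, {"ax": 0, "az": 0, "tx": -0.0, "ty": -0.0, "tz": 0.007, "ay": 0.001}, {"ax": 0, "az": 0, "tx": -0.0, "ty": -0.0, "tz": 0.007, "ay": 0.003}, {"ax": 0, "az": 0, "tx": -0.0, "ty": -0.0, "tz": 0.007, "ay": 0.004}, {"ax": 0, "az": 0, "tx": -0.0, "ty": -0.0, "tz": 0.007, "ay": 0.006}, {"ax": 0, "az": 0, "tx": -0.001, "ty": -0.0, "tz": 0.007, "ay": 0.008}, {"ax": 0, "az": 0, "tx": -0.001, "ty": -0.0, "tz": 0.007, "ay": 0.01}, {"ax": 0, "az": 0, "tx": -0.001, "ty": -0.0, "tz": 0.007, "ay": 0.011}, {"ax": 0, "az": 0, "tx": -0.001, "ty": -0.0, "tz": 0.007, "ay": 0.013}]
```

Request:
{"fn": "apply_moves", "kwargs": {"steps": [{"ax":0,"az":0,"tx":0,"ty":0,"tz":0.007,"ay":0.002},{"ax":0,"az":0,"tx":0,"ty":0,"tz":0.007,"ay":0.005},{"ax":0,"az":0,"tx":0,"ty":0,"tz":0.007,"ay":0.007},{"ax":0,"az":0,"tx":-0.001,"ty":0,"tz":0.007,"ay":0.009},{"ax":0,"az":0,"tx":-0.001,"ty":0,"tz":0.007,"ay":0.01},{"ax":0,"az":0,"tx":-0.001,"ty":0,"tz":0.007,"ay":0.011},{"ax":0,"az":0,"tx":-0.001,"ty":0,"tz":0.007,"ay":0.012}]}}

```text
time: 8.0
position: [0.533, -0.0057, 0.0406]
tcp_rot: [0.707, 0.016, -0.013, -0.707]
ft_force: [0.1, -2.9, 0.3]
opening: 0.0598
```

Run:
```python
from h import *
o,l=wcad("w8"); hpath(n=9,off=o,lat=l,step=.006,end=(-.004,0))
```

```text
plate rear along [np.float64(0.0113), np.float64(0.0113), np.float64(0.0113)] left [-0.0467  0.0515]
off,lat 0.0763 0.002364371658999515 rel yaw 0.0 caddy dock [-0.0639 -0.0045  0.1148]
caddy in dock [-0.0627 -0.004   0.1141] z 0.04051077744407973 t 8.05 F [-0.5  1.4  0.2]
[{"ax": 0, "az": 0, "tx": -0.0, "ty": -0.0, "tz": 0.006, "ay": 0.006}, {"ax": 0, "az": 0, "tx": -0.001, "ty": -0.0, "tz": 0.006, "ay": 0.007}, {"ax": 0, "az": 0, "tx": -0.001, "ty": -0.0, "tz": 0.006, "ay": 0.008}, {"ax": 0, "az": 0, "tx": -0.001, "ty": -0.0, "tz": 0.006, "ay": 0.01}, {"ax": 0, "az": 0, "tx": -0.001, "ty": -0.0, "tz": 0.006, "ay": 0.011}, {"ax": 0, "az": 0, "tx": -0.001, "ty": -0.0, "tz": 0.006, "ay": 0.012}, {"ax": 0, "az": 0, "tx": -0.001, "ty": -0.0, "tz": 0.006, "ay": 0.014}, {"ax": 0, "az": 0, "tx": -0.001, "ty": -0.0, "tz": 0.006, "ay": 0.015}, {"ax": 0, "az": 0, "tx": -0.001, "ty": -0.0, "tz": 0.006, "ay": 0.017}]
```

Go 44 mm, slowing.

Request:
{"fn": "apply_moves", "kwargs": {"steps": [{"ax":0,"az":0,"tx":-0.001,"ty":0,"tz":0.006,"ay":0.008},{"ax":0,"az":0,"tx":-0.001,"ty":0,"tz":0.006,"ay":0.01},{"ax":0,"az":0,"tx":-0.001,"ty":0,"tz":0.006,"ay":0.012},{"ax":0,"az":0,"tx":-0.001,"ty":0,"tz":0.006,"ay":0.013},{"ax":0,"az":0,"tx":-0.001,"ty":0,"tz":0.006,"ay":0.014},{"ax":0,"az":0,"tx":-0.001,"ty":0,"tz":0.006,"ay":0.014},{"ax":0,"az":0,"tx":-0.001,"ty":0,"tz":0.005,"ay":0.014}]}}

```text
time: 8.63
position: [0.5235, 0.04, 0.0404]
tcp_rot: [0.707, -0.018, 0.019, -0.707]
ft_force: [-0.2, -2.0, 0.5]
opening: 0.0602
```

Run:
```python
from h import *
o,l=wcad("w9"); hpath(n=9,off=o,lat=l,step=.004,end=(0.002,0))
```

```text
plate rear along [np.float64(0.0115), np.float64(0.0112), np.float64(0.0115)] left [-0.0472  0.0512]
off,lat 0.0762 0.0019899127844658394 rel yaw 0.0 caddy dock [-0.0184  0.0009  0.0218]
caddy in dock [-0.0176  0.0011  0.0212] z 0.04035584717923628 t 8.6833 F [0.6 1.  0.3]
[{"ax": 0, "az": 0, "tx": -0.005, "ty": -0.0, "tz": 0.004, "ay": 0.069}, {"ax": 0, "az": 0, "tx": -0.003, "ty": -0.0, "tz": 0.004, "ay": 0.036}, {"ax": 0, "az": 0, "tx": -0.0, "ty": -0.0, "tz": 0.004, "ay": 0.003}, {"ax": 0, "az": 0, "tx": 0.002, "ty": -0.0, "tz": 0.004, "ay": -0.03}]
```

Request:
{"fn": "apply_moves", "kwargs": {"steps": [{"ax":0,"az":0,"tx":0,"ty":0,"tz":0.004,"ay":0.006},{"ax":0,"az":0,"tx":0,"ty":0,"tz":0.004,"ay":0.006},{"ax":0,"az":0,"tx":0,"ty":0,"tz":0.0035,"ay":0.006},{"ax":0,"az":0,"tx":0,"ty":0,"tz":0.003,"ay":0.003},{"ax":0,"az":0,"tx":0,"ty":0,"tz":0.002,"ay":0},{"ax":0,"az":0,"tx":0,"ty":0,"tz":0,"ay":0},{"ax":0,"az":0,"tx":0,"ty":0,"tz":0,"ay":0}]}}

```text
time: 9.27
position: [0.5233, 0.0597, 0.04]
tcp_rot: [-0.706, 0.027, -0.026, 0.707]
ft_force: [0.2, -1.1, 0.1]
opening: 0.0598
```

Run:
```python
from h import *
o,l=wcad("w10"); print(tool()[0],tool()[1]-DY,tool()[2]["time"])
```

```text
plate rear along [np.float64(0.0111), np.float64(0.0111), np.float64(0.011)] left [-0.0467  0.0517]
off,lat 0.0761 0.0025153823240984113 rel yaw 0.002499994791686226 caddy dock [0.0012 0.0013 0.0012]
[0.52334477 0.05970613 0.03997883] -0.0015793561004149304 9.3167
```

Request:
{"fn": "apply_moves", "kwargs": {"steps": [{"ax":0,"az":0,"tx":0,"ty":0,"tz":-0.008,"ay":0},{"ax":0,"az":0,"tx":0,"ty":0,"tz":-0.02,"ay":0},{"ax":0,"az":0,"tx":0,"ty":-0.01,"tz":-0.02,"ay":0},{"ax":0,"az":0,"tx":0,"ty":-0.03,"tz":0,"ay":0},{"ax":0,"az":0,"tx":0,"ty":-0.035,"tz":0,"ay":0},{"ax":0,"az":0,"tx":0.01,"ty":-0.035,"tz":0,"ay":0},{"ax":0,"az":0,"tx":0.03,"ty":-0.03,"tz":0,"ay":0},{"ax":0,"az":0,"tx":0.035,"ty":-0.01,"tz":0,"ay":0},{"ax":0,"az":0,"tx":0.035,"ty":0,"tz":0,"ay":0},{"ax":0,"az":0,"tx":0.03,"ty":0,"tz":0,"ay":0}]}}

```text
time: 10.15
position: [0.6556, -0.0061, 0.193]
tcp_rot: [-0.706, 0.031, -0.025, 0.708]
ft_force: [-0.8, 0.5, 0.3]
opening: 0.0595
```

Run:
```python
from h import *
print(tool()[:2]); plan([(.69,.025,.20,DY,2)])
```

```text
(array([ 0.65561457, -0.00607071,  0.19303681]), np.float64(1.4925827169812371))
[{"ax": 0, "az": 0, "tx": 0.016, "ty": -0.003, "tz": 0.017, "ay": -0.002}, {"ax": 0, "az": 0, "tx": 0.016, "ty": -0.003, "tz": 0.017, "ay": -0.002}]
```

Request:
{"fn": "apply_moves", "kwargs": {"steps": [{"ax":0,"az":0,"tx":0.008,"ty":0,"tz":0.016,"ay":0},{"ax":0,"az":0,"tx":0.006,"ty":0,"tz":0.012,"ay":0},{"ax":0,"az":0,"tx":0,"ty":0,"tz":0,"ay":0},{"ax":0,"az":0,"tx":0,"ty":0,"tz":0,"ay":0}]}}

```text
time: 10.48
position: [0.6793, 0.018, 0.1937]
tcp_rot: [-0.706, 0.03, -0.028, 0.707]
ft_force: [1.0, 0.5, -0.4]
opening: 0.0599
```

Run:
```python
from h import *
p,a,s=tool(); print(p,a,s["joint_pos"].round(2))
C=cam("wrist"); im,D=arm.get_image("wrist"); np.savez("w11.npz",D=D,K=C[0],R=C[1],t=C[2]); cv2.imwrite("pics/w11.png",im)
P=cloud(C,D); z=P[...,2]; near=np.hypot(P[...,0]-.69,P[...,1]-.025)<.05
for lo,hi in((.082,.093),(.0,.0)):
    q=P[near&(z>lo)&(z<hi)]
    if len(q): print(lo,len(q),q.mean(0),cv2.minAreaRect((q[:,:2]*1000).astype(np.float32)))
q=P[near&(z>.042)&(z<.052)]; print("carr",len(q),cv2.minAreaRect((q[:,:2]*1000).astype(np.float32)))
t,_=arm.get_image("top"); b=cv2.resize(t[150:250,240:360],(480,400),interpolation=cv2.INTER_CUBIC); c=cv2.resize(im,(640,400))[:, 160:480]; cv2.imwrite("pics/c4.png",cv2.hconcat([b,c])); np.savez("t11.npz",im=t)
```

```text
[0.67926825 0.01798912 0.1936577 ] 1.4894815211934578 [-0.01  0.3   1.63  0.    1.21  0.07]
0.082 646 [0.69431687 0.02393289 0.08745671] ((694.3485107421875, 22.678253173828125), (41.846229553222656, 12.96695613861084), 77.15567016601562)
carr 1394 ((678.7859497070312, 24.206615447998047), (45.205039978027344, 77.32096862792969), 85.34614562988281)
```

View pics/c4.png

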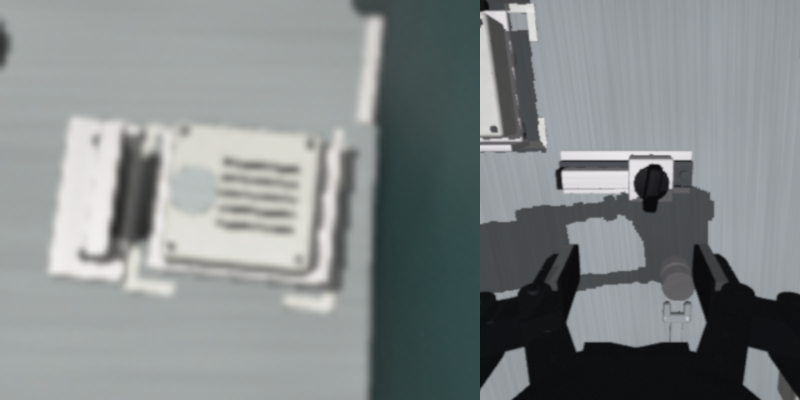

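Run:
```python
from h import *
plan([(.6943,.0227,.17,1.347,3)])
```

```text
[{"ax": 0, "az": 0, "tx": 0.005, "ty": 0.008, "tz": 0.002, "ay": 0.047}, {"ax": 0, "az": 0, "tx": 0.005, "ty": 0.008, "tz": 0.002, "ay": 0.047}, {"ax": 0, "az": 0, "tx": 0.005, "ty": 0.008, "tz": 0.003, "ay": 0.047}]
```

Request:
{"fn": "apply_moves", "kwargs": {"steps": [{"ax":0,"az":0,"tx":0.005,"ty":0.008,"tz":0.002,"ay":0.047},{"ax":0,"az":0,"tx":0.005,"ty":0.008,"tz":0.002,"ay":0.047},{"ax":0,"az":0,"tx":0.004,"ty":0.015,"tz":0.002,"ay":0.04},{"ax":0,"az":0,"tx":0,"ty":0.02,"tz":0,"ay":0},{"ax":0,"az":0,"tx":0,"ty":0.015,"tz":0,"ay":0},{"ax":0,"az":0,"tx":0,"ty":0.005,"tz":0,"ay":0},{"ax":0,"az":0,"tx":0,"ty":0,"tz":0,"ay":0}]}}

```text
time: 11.17
position: [0.6864, 0.0193, 0.1217]
tcp_rot: [-0.702, 0.08, -0.077, 0.703]
ft_force: [-0.3, 0.4, 0.4]
opening: 0.0599
```

Run:
```python
from h import *
print(tool()[:2]);plan([(.6943,.0227,.064,1.347,4)])
```

```text
(array([0.68643407, 0.01934625, 0.12171225]), np.float64(1.3476912306028705))
[{"ax": 0, "az": 0, "tx": 0.002, "ty": 0.014, "tz": 0.001, "ay": 0.0}, {"ax": 0, "az": 0, "tx": 0.002, "ty": 0.014, "tz": 0.001, "ay": 0.0}, {"ax": 0, "az": 0, "tx": 0.002, "ty": 0.014, "tz": 0.001, "ay": 0.0}, {"ax": 0, "az": 0, "tx": 0.002, "ty": 0.014, "tz": 0.001, "ay": 0.0}]
```

Request:
{"fn": "apply_moves", "kwargs": {"steps": [{"ax":0,"az":0,"tx":0.005,"ty":0,"tz":0.003,"ay":0},{"ax":0,"az":0,"tx":0.003,"ty":0.01,"tz":0.001,"ay":0},{"ax":0,"az":0,"tx":0,"ty":0.015,"tz":0,"ay":0},{"ax":0,"az":0,"tx":0,"ty":0.015,"tz":0,"ay":0},{"ax":0,"az":0,"tx":0,"ty":0.008,"tz":0,"ay":0},{"ax":0,"az":0,"tx":0,"ty":0,"tz":0,"ay":0},{"ax":0,"az":0,"tx":0,"ty":0,"tz":0,"ay":0}]}}

```text
time: 11.75
position: [0.6973, 0.0211, 0.0734]
tcp_rot: [-0.702, 0.078, -0.079, 0.703]
ft_force: [-0.5, 0.1, -0.1]
opening: 0.0601
```

Run:
```python
from h import *
print(tool()[:2]);plan([(.6943,.0227,.064,1.347,2)])
```

```text
(array([0.69725479, 0.02112029, 0.07340437]), np.float64(1.3476519243457552))
[{"ax": 0, "az": 0, "tx": -0.002, "ty": 0.005, "tz": 0.0, "ay": 0.0}, {"ax": 0, "az": 0, "tx": -0.002, "ty": 0.005, "tz": 0.0, "ay": 0.0}]
```

Request:
{"fn": "apply_moves", "kwargs": {"steps": [{"ax":0,"az":0,"tx":-0.002,"ty":0.005,"tz":0.001,"ay":0},{"ax":0,"az":0,"tx":-0.001,"ty":0.004,"tz":0,"ay":0},{"ax":0,"az":0,"tx":0,"ty":0,"tz":0,"ay":0}]}}

```text
time: 12.0
position: [0.6951, 0.0229, 0.0645]
tcp_rot: [-0.702, 0.078, -0.079, 0.703]
ft_force: [-0.9, -0.1, -0.1]
opening: 0.0602
```

Request:
{"fn": "apply_moves", "kwargs": {"steps": [{"ax":0,"az":0,"tx":0,"ty":0,"tz":0,"ay":0},{"ax":0,"az":0,"tx":0,"ty":0,"tz":0,"ay":0},{"ax":0,"az":0,"tx":0,"ty":0,"tz":0,"ay":0},{"ax":0,"az":0,"tx":0,"ty":0,"tz":0,"ay":0},{"ax":0,"az":0,"tx":0,"ty":0,"tz":0,"ay":0},{"ax":0,"az":0,"tx":0,"ty":0,"tz":0,"ay":0}], "hand": 0, "newtons": 30}}

```text
time: 12.5
position: [0.6957, 0.0232, 0.0659]
tcp_rot: [-0.702, 0.077, -0.08, 0.703]
ft_force: [0.6, 0.3, -0.1]
opening: 0.0125
```

Run:
```python
from h import *
print(tool()[:2],tool()[2]["ft_force"],dk(*tool()[:2]));plan([(.630,.0267,.064,tool()[1],8)])
```

```text
(array([0.69567797, 0.02319056, 0.06589946]), np.float64(1.347711649555626)) [ 0.60646211  0.29528703 -0.07439499] [-0.0986 -0.1757 -0.1493]
[{"ax": 0, "az": 0, "tx": -0.008, "ty": 0.0, "tz": -0.001, "ay": -0.0}, {"ax": 0, "az": 0, "tx": -0.008, "ty": 0.0, "tz": -0.001, "ay": -0.0}, {"ax": 0, "az": 0, "tx": -0.008, "ty": 0.0, "tz": -0.001, "ay": -0.0}, {"ax": 0, "az": 0, "tx": -0.008, "ty": 0.0, "tz": -0.001, "ay": -0.0}, {"ax": 0, "az": 0, "tx": -0.008, "ty": 0.0, "tz": -0.001, "ay": -0.0}, {"ax": 0, "az": 0, "tx": -0.008, "ty": 0.0, "tz": -0.001, "ay": -0.0}, {"ax": 0, "az": 0, "tx": -0.008, "ty": 0.0, "tz": -0.001, "ay": -0.0}, {"ax": 0, "az": 0, "tx": -0.008, "ty": 0.0, "tz": -0.001, "ay": -0.0}]
```

Request:
{"fn": "apply_moves", "kwargs": {"steps": [{"ax":0,"az":0,"tx":-0.006,"ty":0,"tz":-0.001,"ay":0},{"ax":0,"az":0,"tx":-0.008,"ty":0,"tz":-0.001,"ay":0},{"ax":0,"az":0,"tx":-0.008,"ty":0,"tz":-0.001,"ay":0},{"ax":0,"az":0,"tx":-0.008,"ty":0,"tz":-0.001,"ay":0},{"ax":0,"az":0,"tx":-0.008,"ty":0,"tz":-0.001,"ay":0},{"ax":0,"az":0,"tx":-0.008,"ty":0,"tz":-0.001,"ay":0},{"ax":0,"az":0,"tx":-0.008,"ty":0,"tz":-0.001,"ay":0},{"ax":0,"az":0,"tx":-0.005,"ty":0,"tz":-0.001,"ay":0}]}}

```text
time: 13.17
position: [0.6318, 0.0283, 0.0659]
tcp_rot: [-0.702, 0.076, -0.081, 0.703]
ft_force: [1.6, 1.6, -2.8]
opening: 0.0123
```

Run:
```python
from h import *
p,a,s=tool(); print(p,s["ft_force"],dk(p,a),s["opening"])
```

```text
[0.63182058 0.02826264 0.06587235] [ 1.58099973  1.59525318 -2.837819  ] [-0.0983 -0.1117 -0.1496] 0.012292568906617483
```

Nearly across; press gently to the end.

Request:
{"fn": "apply_moves", "kwargs": {"steps": [{"ax":0,"az":0,"tx":-0.003,"ty":0,"tz":0,"ay":0},{"ax":0,"az":0,"tx":-0.003,"ty":0,"tz":0,"ay":0},{"ax":0,"az":0,"tx":-0.003,"ty":0,"tz":0,"ay":0}]}}

```text
time: 13.42
position: [0.6277, 0.0287, 0.066]
tcp_rot: [-0.703, 0.07, -0.087, 0.703]
ft_force: [14.3, -3.3, -12.1]
opening: 0.0123
```

Run:
```python
from h import *
p,a,s=tool(); print(p,s["ft_force"],dk(p,a),s["opening"],s["joint_pos"].round(2))
```

```text
[0.62772589 0.02869224 0.06601958] [ 14.3275968   -3.27530743 -12.05276718] [-0.0981 -0.1076 -0.1487] 0.012319420015390424 [ 0.01  0.31  1.87 -0.    0.94  0.23]
```

Request:
{"fn": "apply_moves", "kwargs": {"steps": [{"ax":0,"az":0,"tx":0,"ty":0,"tz":0,"ay":0.08},{"ax":0,"az":0,"tx":0,"ty":0,"tz":0,"ay":0.1},{"ax":0,"az":0,"tx":0,"ty":0,"tz":0,"ay":0.1},{"ax":0,"az":0,"tx":0,"ty":0,"tz":0,"ay":0.1},{"ax":0,"az":0,"tx":0,"ty":0,"tz":0,"ay":0.1},{"ax":0,"az":0,"tx":0,"ty":0,"tz":0,"ay":0.1},{"ax":0,"az":0,"tx":0,"ty":0,"tz":0,"ay":0.1}]}}

```text
time: 14.0
position: [0.6285, 0.0285, 0.0659]
tcp_rot: [-0.628, 0.309, -0.326, 0.635]
ft_force: [2.4, -0.8, -2.0]
opening: 0.0123
```

Run:
```python
from h import *
p,a,s=tool(); print(p,s["ft_force"],s["wrist_torque"],dk(p,a),s["opening"],s["joint_pos"].round(2))
```

```text
[0.62849178 0.0284959  0.06586786] [ 2.35987078 -0.82587324 -1.98007774] [0.03134332 0.11606324 0.05792057] [-0.0983 -0.1083 -0.8574] 0.012326278399789177 [ 0.01  0.31  1.87 -0.    0.93  0.94]
```

Request:
{"fn": "apply_moves", "kwargs": {"steps": [{"ax":0,"az":0,"tx":0,"ty":0,"tz":0,"ay":0.1},{"ax":0,"az":0,"tx":0,"ty":0,"tz":0,"ay":0.1},{"ax":0,"az":0,"tx":0,"ty":0,"tz":0,"ay":0.1},{"ax":0,"az":0,"tx":0,"ty":0,"tz":0,"ay":0.1},{"ax":0,"az":0,"tx":0,"ty":0,"tz":0,"ay":0.06},{"ax":0,"az":0,"tx":0,"ty":0,"tz":0,"ay":0.04}]}}

```text
time: 14.5
position: [0.6287, 0.0281, 0.0659]
tcp_rot: [-0.522, 0.462, -0.479, 0.533]
ft_force: [1.6, -0.1, -1.1]
opening: 0.0122
```

Run:
```python
from h import *
p,a,s=tool(); print(p,s["ft_force"],s["wrist_torque"],dk(p,a),s["opening"],s["joint_pos"].round(2))
```

```text
[0.62873087 0.02813136 0.06593767] [ 1.64646245 -0.11161284 -1.12649285] [-0.01271898 -0.05178623  0.74887096] [-0.0986 -0.1086 -1.3835] 0.012205281878966414 [ 0.01  0.31  1.87 -0.01  0.93  1.47]
```

Request:
{"fn": "apply_moves", "kwargs": {"steps": [{"ax":0,"az":0,"tx":0,"ty":0,"tz":0,"ay":0},{"ax":0,"az":0,"tx":0,"ty":0,"tz":0,"ay":0},{"ax":0,"az":0,"tx":0,"ty":0,"tz":0,"ay":0},{"ax":0,"az":0,"tx":0,"ty":-0.005,"tz":0,"ay":0},{"ax":0,"az":0,"tx":0,"ty":-0.015,"tz":0,"ay":0},{"ax":0,"az":0,"tx":0,"ty":-0.03,"tz":0,"ay":0},{"ax":0,"az":0,"tx":0,"ty":-0.03,"tz":0,"ay":0},{"ax":0,"az":0,"tx":0,"ty":-0.03,"tz":0,"ay":0},{"ax":0,"az":0,"tx":0,"ty":-0.02,"tz":0,"ay":0},{"ax":0,"az":0,"tx":0,"ty":0,"tz":0,"ay":0}], "hand": 0.024}}

```text
time: 15.33
position: [0.6207, 0.0296, 0.2004]
tcp_rot: [-0.525, 0.464, -0.475, 0.532]
ft_force: [1.3, -0.4, 1.0]
opening: 0.024
```

Run:
```python
from h import *
p,a,s=tool(); print(p,dk(p,a),s["opening"],s["time"])
C=cam("wrist"); im,D=arm.get_image("wrist"); P=cloud(C,D); z=P[...,2]
q=P[(z>.082)&(z<.093)&(np.hypot(P[...,0]-.629,P[...,1]-.027)<.04)]
if len(q)>20: r=cv2.minAreaRect((q[:,:2]*1000).astype(np.float32)); print("knob",len(q),r,dk(np.array(r[0])/1e3,0))
t,D2=arm.get_image("top"); P=cloud(cam("top"),D2); z=P[...,2]; rg=(abs(P[...,0]-.528)<.08)&(abs(P[...,1]-.125)<.09)
q=P[rg&(z>.068)&(z<.085)]
r=cv2.minAreaRect((q[:,:2]*1000).astype(np.float32)); print("caddy",len(q),r,dk(np.array(r[0])/1e3,0))
b=cv2.resize(t[140:240,240:360],(480,400),interpolation=cv2.INTER_CUBIC); cv2.imwrite("pics/c5.png",cv2.hconcat([b,im[:,160:480]]))
```

```text
[0.62067917 0.02961962 0.20039886] [-0.0977 -0.1005 -1.3779] 0.02402145664832063 15.3333
knob 613 ((628.5361328125, 28.265487670898438), (40.96510696411133, 12.79818058013916), 7.638395309448242) [-0.0985 -0.1084 -1.497 ]
caddy 1309 ((524.7789306640625, 125.18748474121094), (108.80485534667969, 94.70916748046875), 85.6279525756836) [-0.0095  0.0022 -1.497 ]
```

View pics/c5.png

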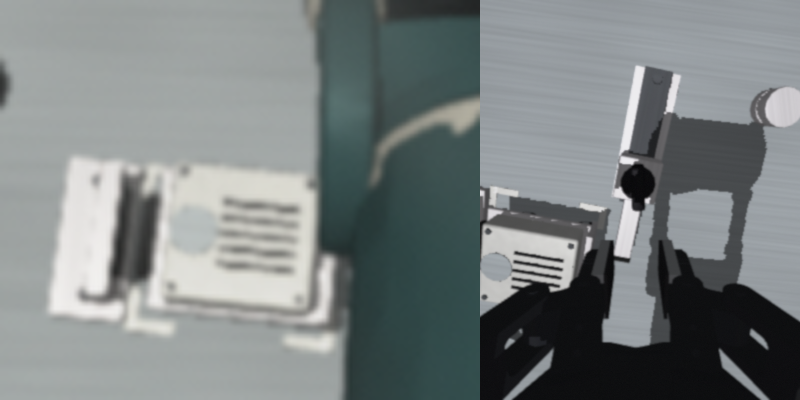

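```bash
python3 -c "
from rig import arm
print(arm.get_state()['joint_velocities'].round(3)); arm.close_job()"
```

```text
[-0.002  0.034  0.051 -0.002 -0.004  0.003]
the job is handed in; nothing more can be done
```

The caddy is parked on the mark, the stop is fully across behind it, and the clamp knob is tight. I handed the job in at about 15.5 s of the 67 s allowed.

I pushed the caddy from behind with the two fingers spread against its rear plate. It went straight at first to swing the castors round, then along an S-curve onto the mark. After that I gripped the knob bar, slid the stop to its end (14 N against the stop), and turned the knob clockwise to its end (0.75 N m). Then I let go and lifted clear.

Last checks, taken from the cameras after release:

| Item | Measured | Limit |
|---|---|---|
| Caddy along the mark | about 0.5 mm off centre | 14 mm |
| Caddy across the mark | about 2 mm off centre | 14 mm |
| Caddy out of square | about 0.003 rad | 0.12 rad |
| Stop travel | about 0.071 m (its end is at 0.07) | above 0.062 m |
| Clamp knob | about 1.36 rad (its end is at 1.35) | above 1.15 rad |

- **Castors:** I didn't look at them directly. That they trail straight rests on more than 350 mm of steady pushing.
- **Dock position:** the corner marks put its centre about 3 mm further along the lane than the bumper did. I used a value in between.
- **Bystanders:** none showed contact, but I did not measure their positions again at the end.
- **Early move calls:** the first two were refused as invalid because some numbers were left out. They moved nothing.

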